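# Put the spin-coater chucks back on their own stands

### The job

The four cleaned spin-coater chucks have to go back on their storage stands, each face up with its hub down on the floor of the seat made for its size; two of them were parked in the seat one size too big, and the other two stand among the wafer carriers. Set each chuck down, do not drop it, and leave the two wafer carriers where they lie.

Things in the scene. Friction and masses are not known exactly. Their poses are not given: they have to be found in the camera images.
- chuck_33: smallest of four loose spin-coater chucks, turned aluminium, mushroom-shaped, 20 mm high, 30 g: round face disc 33 mm across, 8 mm thick, ring grooves on top, over a hub 13 mm across, 12 mm long. Origin: centre of the hub's underside; z up through the face. Grip across the disc; it starts standing on its hub on the table
- stand_33: stand for the 33 mm chuck, smallest of four: black plastic, fixed, round; cup 30 mm across at its rim, 16 mm high, on a foot 42 mm across, 4 mm thick. Its seat is 24 mm wide at the rim, 18 mm at its floor, 8 mm deep. Origin: centre of the foot's underside, z up; seat floor at 8 mm, rim at 16 mm. Home = hub's underside on the seat floor, disc then 4 to 12 mm above the rim
- chuck_44: second smallest of four loose spin-coater chucks, turned aluminium, mushroom-shaped, 20 mm high, 50 g: round face disc 44 mm across, 8 mm thick, ring grooves on top, over a hub 24 mm across, 12 mm long. Origin: centre of the hub's underside; z up through the face. Grip across the disc; it starts loose in the seat of the 55 mm chuck's stand
- stand_44: stand for the 44 mm chuck, second smallest of four: black plastic, fixed, round; cup 41 mm across at its rim, 16 mm high, on a foot 53 mm across, 4 mm thick. Its seat is 35 mm wide at the rim, 29 mm at its floor, 8 mm deep. Origin: centre of the foot's underside, z up; seat floor at 8 mm, rim at 16 mm. Home = hub's underside on the seat floor, disc then 4 to 12 mm above the rim
- chuck_55: second largest of four loose spin-coater chucks, turned aluminium, mushroom-shaped, 20 mm high, 80 g: round face disc 55 mm across, 8 mm thick, ring grooves on top, over a hub 35 mm across, 12 mm long. Origin: centre of the hub's underside; z up through the face. Grip across the disc; it starts loose in the seat of the 66 mm chuck's stand
- stand_55: stand for the 55 mm chuck, second largest of four: black plastic, fixed, round; cup 52 mm across at its rim, 16 mm high, on a foot 64 mm across, 4 mm thick. Its seat is 46 mm wide at the rim, 40 mm at its floor, 8 mm deep. Origin: centre of the foot's underside, z up; seat floor at 8 mm, rim at 16 mm. Home = hub's underside on the seat floor, disc then 4 to 12 mm above the rim
- chuck_66: largest of four loose spin-coater chucks, turned aluminium, mushroom-shaped, 20 mm high, 130 g: round face disc 66 mm across, 8 mm thick, ring grooves on top, over a hub 46 mm across, 12 mm long. Origin: centre of the hub's underside; z up through the face. Grip across the disc; it starts standing on its hub on the table
- stand_66: stand for the 66 mm chuck, largest of four: black plastic, fixed, round; cup 63 mm across at its rim, 16 mm high, on a foot 75 mm across, 4 mm thick. Its seat is 57 mm wide at the rim, 51 mm at its floor, 8 mm deep. Origin: centre of the foot's underside, z up; seat floor at 8 mm, rim at 16 mm. Home = hub's underside on the seat floor, disc then 4 to 12 mm above the rim
- carrier_plain: bystander: closed single-wafer carrier, a flat round white plastic box 70 mm across, 14 mm high, loose on the table; origin: centre of its underside
- carrier_small: bystander: smaller closed single-wafer carrier, flat round white, 60 mm across, 12 mm high, loose on the table; origin: centre of its underside

How it is judged:
By the outcome, as a careful person would: the job done as asked, in the order asked, and still so for the second after the job is handed in, with the robot touching nothing.
It also fails if it takes over 93 s, if anything falls off the work surface, if the arm or the gripper's body presses on something with over 40 N, if the wrist force passes 120 N, or if a joint passes its speed limit or range.

### The arm

A 6-joint arm with a two-finger parallel gripper is mounted at the origin on a cart in front of the work surface, level with it; the furniture and walls round the work are solid. World frame = base frame: x ahead of the robot, y to its left, z up, the work surface at z = 0. Lengths are in mm, angles in degrees, forces in N, time in s.
With the tool pointing down it reaches from about 375 to 900 mm from the base axis. Payload 3.1 kg.
Tool frame: the origin (TCP) lies midway between the tips of the shut fingers; the grasp point (between the pads) lies 19 mm behind it; z points along the fingers, y is the line along which they close (so a half turn about z gives the same grasp; the last joint's range is limited). The gripper opens to 87 mm and grips with 3 to 60 N. Pads are 19 mm wide; open, the fingers measure 117 mm over their backs; the gripper's body (75 mm by 190 mm) begins 51 mm behind the grasp point.
Start: joints at [-84.024, 30.224, 82.088, -0, 67.689, -10.227], TCP at [174.427, -600.143, 222.548] pointing down, gripper open.
Joint ranges: [-176.69, 176.69], [-43.24, 126.21], [12.49, 139.97], [-82, 262], [0, 151.66], [-163.58, 163.58]. Speed limits (degrees/s): [159.86, 159.86, 180, 180, 180, 180].

### API

Orientations are given as a 3x3 rotation matrix whose columns are the frame's x, y, z axes.
In Python, from bench import ctrl, viewer, spotter gives the robot as it stands.
- The arm moves only by the tool carry_out, never from a script. Its argument "plan" is a list of rows, each an object with "offset": the shift along the tool's x, y, z normalised to -1 to 1, where 1 is 4 cm, a list of three; "dr": the turn, a rotation vector about the tool's x, y, z normalised to -1 to 1, where 1 is 0.1 rad, a list of three; "grip": the opening, from 0 (shut) to 1 (fully open). In form: [{"offset": [tx, ty, tz], "dr": [wx, wy, wz], "grip": grip}, ...]. A call has 1 to 8 rows; each row shifts and turns the commanded pose from where the row before left it, along the tool's axes as they then stand; what a row does not reach is not made up. A row lasts 1/12 s, in which the tool goes at most 41.7 mm and 7.16 degrees, less where a joint would pass 70% of its speed; a pose out of reach is approached as far as the arm can. A call with a number of a shift or a turn outside -1 to 1 is refused whole. A call with a gripper value outside its range is refused whole. The fingers move at their own pace and stop on an object; "squeeze" is the grip in N (left out, the last holds). Time passes only in rows, so rows that do not move let the fingers close. It gives the time, the measured TCP pose, the force, the opening and the grip force at its end, in the units of the state.
- ctrl.get_state(): the state, without advancing time (a new reading comes with each control period).
- viewer.read_camera(name): name is "scene" or "side" or "wrist"; returns a dict with "pixels" (400x640x3 uint8, blue, green, red), "fov_y" (degrees; the focal length in pixels is half the picture's height over the tangent of half this angle, whatever the lens; pixels are square), "cx", "cy" (the principal point, pixels), "pose" (4x4, takes a point from camera to world coordinates); the wrist camera has in their place "T_tool_cam" (4x4, takes a point from camera to tool coordinates, whose origin is the TCP and whose axes are the flange's). Camera axes: x right, y down, z forward; pixel columns grow to the right and rows downward; lengths in mm; the calibration is good to about 2 mm. A picture is of the moment at which its call begins: read the wrist's pose just before it. There is no depth.
- ctrl.hand_in(): hands the job in; it is judged then, once.
Trained networks look in a picture, given as the dict that the camera call returned (one of the last four; its "shot" number tells which), for a name from the list of things; names that differ only in an ending like _2 or _b are one class to them, and where a whole thing is asked for, a point or a joint stands for the part that bears it (a point fixed in the world has none). Each returns a list of dicts, best first, with "score" (0 to 1); they miss things now and then, are a little off and sometimes report something else, mostly with a low value. They report only what shows in the picture. A call takes as long as a camera call.
- spotter.find_in(label, picture): "box" ([centre column, centre row, width, height] in pixels, round what is visible of it).
- spotter.pinpoint(label, picture): "at" ([row, column] in pixels: a listed point, or the origin of a listed thing).
The state is a dict: "time": time; "joints": joint angles; "joint_vel": joint speeds; "effort": joint torques, N m; "tcp_pos": TCP position; "tool_rot": TCP orientation; "force": force on the tool from outside, world axes, zero at the start; "torque": the same for the moment, N m; "grip_width": finger opening in mm; "grasp_force": force on a finger pad.
Only numpy, scipy, OpenCV 4.12 (cv2) and the standard library are available. Lean on these libraries where they do the work, as an engineer would, in place of code of your own. Each camera call takes 0.05 s, during which the arm holds its last target. There are 200 camera calls.

## Working session

There is one attempt and no reset: what is moved stays moved. The work goes in short steps, Python scripts to look and compute and a tool call to move; the robot and the scene stay as the last step left them, time stands still between calls to the robot, and variables do not carry over. Pictures are saved under pics/ and viewed, at most 14 in all, crops included, and the job is handed in when it is done.

Besides the shell and the picture viewer there is one more tool, called after "Request:" as name(argument=value, ...) on one line, values as JSON. carry_out: Moves the arm, as the interface text tells. Its arguments: {"type":"object","properties":{"plan":{"type":"array","items":{"type":"object","properties":{"offset":{"type":"array","items":{"type":"number","minimum":-1,"maximum":1}},"dr":{"type":"array","items":{"type":"number","minimum":-1,"maximum":1}},"grip":{"type":"number"}}}},"squeeze":{"type":"number"}},"required":["plan"]}

```bash
ls; mkdir -p pics
cat > h.py <<'E'
import numpy as np, cv2
from bench import ctrl, viewer, spotter
np.set_printoptions(precision=1,suppress=True)
N=['chuck_33','chuck_44','chuck_55','chuck_66']; S=['stand_33','stand_44','stand_55','stand_66']; C=['carrier_plain','carrier_small']
def cam(n):
    s=ctrl.get_state(); p=viewer.read_camera(n)
    if n=='wrist':
        T=np.eye(4);T[:3,:3]=s['tool_rot'];T[:3,3]=s['tcp_pos'];p['pose']=T@np.array(p['T_tool_cam'])
    return p
def ray(p,u,v):
    f=200/np.tan(np.radians(p['fov_y'])/2);P=np.array(p['pose'])
    return P[:3,3],P[:3,:3]@np.array([(u-p['cx'])/f,(v-p['cy'])/f,1])
def at(p,u,v,z):
    o,d=ray(p,u,v); return o+d*(z-o[2])/d[2]
def proj(p,X):
    f=200/np.tan(np.radians(p['fov_y'])/2);q=np.linalg.inv(p['pose'])@np.append(X,1)
    return q[0]/q[2]*f+p['cx'],q[1]/q[2]*f+p['cy']
E
python3 - <<'E'
from h import *
s=ctrl.get_state();print(s['time'],s['tcp_pos'],s['tool_rot'],s['grip_width'])
for n in ['scene','side','wrist']:
    p=cam(n);cv2.imwrite(f'pics/{n}0.png',p['pixels']);print(n,p['fov_y'],np.array(p['pose'])[:3])
    for l in N+S+C:
        print(l,[(round(r['score'],2),np.round(r['at']).tolist(),at(p,r['at'][1],r['at'][0],0)[:2]) for r in spotter.pinpoint(l,p)[:2]],[(round(r['score'],2),np.round(r['box']).tolist()) for r in spotter.find_in(l,p)[:2]])
E
```

```text
pics
0.0 [ 174.4 -599.4  221.6] [[ 1.   0.3 -0. ]
 [ 0.3 -1.   0. ]
 [ 0.  -0.  -1. ]] 87.08926746209548
scene 44.69464317833007 [[ -0.5  -0.6   0.6 -98.2]
 [ -0.9   0.4  -0.3 400.2]
 [ -0.   -0.7  -0.7 852.1]]
chuck_33 [(0.82, [244.0, 194.0], array([593.1, 314.1])), (0.78, [189.0, 312.0], array([602.7,  12.6]))] [(0.69, [228.0, 275.0, 10.0, 14.0]), (0.69, [192.0, 239.0, 33.0, 26.0])]
chuck_44 [(0.82, [244.0, 194.0], array([593.1, 314.1])), (0.78, [189.0, 312.0], array([602.7,  12.6]))] [(0.69, [228.0, 275.0, 10.0, 14.0]), (0.69, [192.0, 239.0, 33.0, 26.0])]
chuck_55 [(0.82, [244.0, 194.0], array([593.1, 314.1])), (0.78, [189.0, 312.0], array([602.7,  12.6]))] [(0.69, [228.0, 275.0, 10.0, 14.0]), (0.69, [192.0, 239.0, 33.0, 26.0])]
chuck_66 [(0.82, [244.0, 194.0], array([593.1, 314.1])), (0.78, [189.0, 312.0], array([602.7,  12.6]))] [(0.69, [228.0, 275.0, 10.0, 14.0]), (0.69, [192.0, 239.0, 33.0, 26.0])]
stand_33 [(0.78, [166.0, 368.0], array([ 595.9, -148.1])), (0.68, [212.0, 377.0], array([458.9, -78.3]))] [(0.77, [314.0, 191.0, 26.0, 22.0]), (0.74, [376.0, 212.0, 16.0, 18.0])]
st
[... 2096 characters left out ...]
, 20.0]), (0.67, [402.0, 254.0, 31.0, 23.0])]
stand_66 [(0.84, [258.0, 326.0], array([464.6, -77.8])), (0.65, [300.0, 368.0], array([ 466.5, -203.5]))] [(0.79, [326.0, 258.0, 16.0, 20.0]), (0.67, [402.0, 254.0, 31.0, 23.0])]
carrier_plain [(0.77, [206.0, 261.0], array([439. , 150.7]))] [(0.68, [261.0, 204.0, 30.0, 19.0])]
carrier_small [(0.77, [186.0, 324.0], array([607.7, 148.5]))] [(0.74, [321.0, 185.0, 22.0, 19.0])]
wrist 58.60614479197392 [[   0.3   -0.9   -0.3  242.7]
 [  -1.    -0.3   -0.1 -579.8]
 [   0.     0.3   -1.   384.6]]
chuck_33 [] []
chuck_44 [] []
chuck_55 [] []
chuck_66 [] []
stand_33 [] []
stand_44 [] []
stand_55 [] []
stand_66 [] []
carrier_plain [] []
carrier_small [] []
```

Run:
```python
import cv2
a=cv2.imread('pics/scene0.png')[130:310,150:450];cv2.imwrite('pics/s0c.png',cv2.resize(a,(800,480),interpolation=2))
```

```text
(no output)
```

View pics/s0c.png

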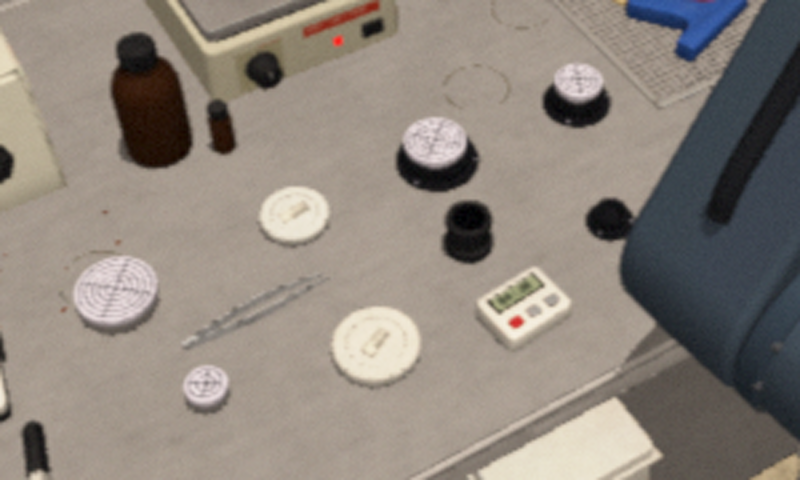

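View pics/side0.png

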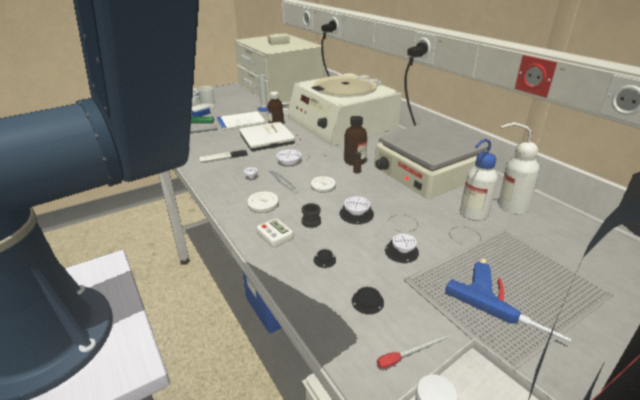

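The scene view shows:
- Chuck 66 at scene pixel (193,240) and chuck 33 at (227,275).
- Chuck 55 in stand 66 at (313,187), and chuck 44 in stand 55 at (367,165).
- The small empty stand at (378,212).
- The black object at (325,217) looks like a spool, so I'm treating it as a distractor.

The side view shows the empty stands at (325,258) and (368,300).

Next I'll square the tool and fly over the stands.

Request:
carry_out(plan=[{"offset":[0,0,0],"dr":[0,0,0.943],"grip":1},{"offset":[0,0,0],"dr":[0,0,0.943],"grip":1},{"offset":[0,0,0],"dr":[0,0,0.943],"grip":1},{"offset":[0.6,-0.8,0],"dr":[0,0,0],"grip":1},{"offset":[0.6,-0.8,0],"dr":[0,0,0],"grip":1},{"offset":[0.6,-0.8,0],"dr":[0,0,0],"grip":1},{"offset":[0.6,-0.8,0],"dr":[0,0,0],"grip":1},{"offset":[0.6,-0.8,0],"dr":[0,0,0],"grip":1}])

```text
time: 3.82
tcp_pos: [295.2, -438.7, 222.6]
tool_rot: [[1.0, -0.001, 0.0], [-0.001, -1.0, -0.0], [0.0, 0.0, -1.0]]
force: [0.2, -0.9, -0.3]
grip_width: 86.9
grasp_force: 0.0
```

Request:
carry_out(plan=[{"offset":[0.6,-0.8,0],"dr":[0,0,0],"grip":1},{"offset":[0.6,-0.8,0],"dr":[0,0,0],"grip":1},{"offset":[0.6,-0.8,0],"dr":[0,0,0],"grip":1},{"offset":[0.6,-0.8,0],"dr":[0,0,0],"grip":1},{"offset":[0.6,-0.8,0],"dr":[0,0,0],"grip":1},{"offset":[0.6,-0.8,0],"dr":[0,0,0],"grip":1},{"offset":[0.6,-0.8,0],"dr":[0,0,0],"grip":1},{"offset":[0,0,0],"dr":[0,0,0],"grip":1}])

```text
time: 4.48
tcp_pos: [465.6, -210.4, 222.8]
tool_rot: [[1.0, 0.007, 0.002], [0.007, -1.0, 0.002], [0.002, -0.002, -1.0]]
force: [-0.9, 0.2, -0.5]
grip_width: 87.2
grasp_force: 0.0
```

Run:
```python
from h import *
p=cam('wrist');cv2.imwrite('pics/w1.png',p['pixels']);import pickle;pickle.dump({k:p[k] for k in ('pixels','fov_y','cx','cy','pose')},open('w1.pkl','wb'))
for l in ('chuck_44','stand_44'):
  for r in spotter.pinpoint(l,p): print(l,round(r['score'],2),r['at'],at(p,r['at'][1],r['at'][0],8)[:2])
s=ctrl.get_state();print(s['tcp_pos'],s['tool_rot'][2],s['joints'])
```

```text
chuck_44 0.83 [27.9, 93.1] [600.  12.]
chuck_44 0.59 [33.9, 250.2] [ 595.7 -140.7]
stand_44 0.94 [170.2, 201.2] [459.8 -82. ]
stand_44 0.84 [168.3, 318.6] [ 463.  -208.4]
stand_44 0.74 [36.1, 99.6] [592.6   6.8]
[ 462.6 -216.   222.6] [-0.  0. -1.] [-37.6  21.4  98.3  -0.   60.2  52.4]
```

View pics/w1.png

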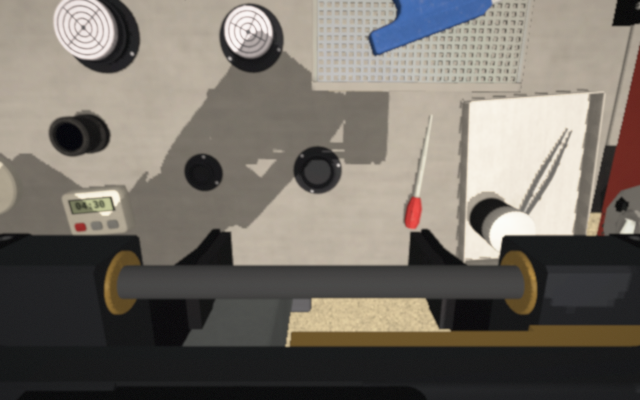

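The wrist view shows stand 44 at (318,170), stand 33 at (203,172), chuck 44 on stand 55 at (250,32), and chuck 55 on stand 66 at (88,28). I'll refine these by fitting circles in rectified planes.

```bash
cat >> h.py <<'E'
from scipy.optimize import minimize
def circ(p,c,z,r,sign,win=12):
    """centre of circle radius r (mm) at height z near c: max mean radial gradient (sign +1: brighter inside)"""
    g=cv2.GaussianBlur(cv2.cvtColor(p['pixels'],cv2.COLOR_BGR2GRAY),(0,0),0.8).astype(np.float32)
    f=200/np.tan(np.radians(p['fov_y'])/2);Mi=np.linalg.inv(p['pose'])
    t=np.linspace(0,2*np.pi,180,endpoint=False);cs=np.c_[np.cos(t),np.sin(t)]
    def samp(x,y,R):
        X=np.c_[x+R*cs[:,0],y+R*cs[:,1],np.full(len(t),z)]@Mi[:3,:3].T+Mi[:3,3]
        return cv2.remap(g,(X[:,0]/X[:,2]*f+p['cx']).astype(np.float32)[None],(X[:,1]/X[:,2]*f+p['cy']).astype(np.float32)[None],1,borderMode=cv2.BORDER_REPLICATE)[0]
    def sc(q): return -sign*np.clip(sign*(samp(q[0],q[1],r-1)-samp(q[0],q[1],r+1)),-25,25).mean()*sign
    G=[(sc((c[0]+a,c[1]+b)),c[0]+a,c[1]+b) for a in np.arange(-win,win+1,1.) for b in np.arange(-win,win+1,1.)]
    b=min(G); m=minimize(sc,b[1:],method='Nelder-Mead',options=dict(initial_simplex=[[b[1],b[2]],[b[1]+.7,b[2]],[b[1],b[2]+.7]],xatol=.02))
    return m.x,-m.fun
E
sed -i 's/return -sign\*np.clip(sign\*(\(.*\)),-25,25).mean()\*sign/return -np.clip(sign*(\1),-25,25).mean()/' h.py
python3 - <<'E'
from h import *
import pickle
p=pickle.load(open('w1.pkl','rb'))
for n,c,L in [('st33',(460,-82),[(4,21,-1),(16,15,1),(16,15,-1),(16,12,1),(16,12,-1)]),('st44',(463,-208),[(4,26.5,-1),(16,20.5,1),(16,20.5,-1),(16,17.5,1),(16,17.5,-1)]),
  ('ch44',(595,-141),[(28,22,1),(4,32,-1)]),('ch55',(597,12),[(28,27.5,1),(4,37.5,-1)])]:
  for z,r,s in L: print(n,z,r,s,*circ(p,c,z,r,s))
E
```

```text
st33 4 21 -1 [457.2 -83.5] 24.953136444091797
st33 16 15 1 [490.2 -87.4] 4.366373538970947
st33 16 15 -1 [453.2 -83.6] 13.406445503234863
st33 16 12 1 [460.1 -82.9] -0.4450575113296509
st33 16 12 -1 [465.3 -79. ] 11.541156768798828
st44 4 26.5 -1 [ 460.3 -206.9] 24.840023040771484
st44 16 20.5 1 [ 454.8 -229.8] 2.0941731929779053
st44 16 20.5 -1 [ 459.7 -203.5] 14.210824012756348
st44 16 17.5 1 [ 463.8 -203.1] 2.00353741645813
st44 16 17.5 -1 [ 471.9 -209.6] 11.17784309387207
ch44 28 22 1 [ 593. -142.] 25.0
ch44 4 32 -1 [ 592.7 -140.3] 24.977691650390625
ch55 28 27.5 1 [596.9  10.1] 20.421810150146484
ch55 4 37.5 -1 [594.4   8. ] 15.004714965820312
```

Request:
carry_out(plan=[{"offset":[0.535,-0.355,0.35],"dr":[0,0,0],"grip":1},{"offset":[0.535,-0.355,0.35],"dr":[0,0,0],"grip":1},{"offset":[0.535,-0.355,0.35],"dr":[0,0,0],"grip":0.7},{"offset":[0.535,-0.355,0.35],"dr":[0,0,0],"grip":0.7},{"offset":[0.535,-0.355,0.35],"dr":[0,0,0],"grip":0.7},{"offset":[0,0,0],"dr":[0,0,0],"grip":0.7},{"offset":[0,0,0],"dr":[0,0,0],"grip":0.7},{"offset":[0,0,0],"dr":[0,0,0],"grip":0.7}])

```text
time: 5.3
tcp_pos: [568.6, -146.8, 152.5]
tool_rot: [[1.0, -0.002, -0.001], [-0.002, -1.0, -0.0], [-0.001, 0.0, -1.0]]
force: [-0.1, -0.0, 0.2]
grip_width: 62.3
grasp_force: 0.0
```

```bash
sed -i 's/-25,25/-70,70/' h.py
cat >> h.py <<'E'
def shot(name,items):
    p=cam('wrist');s=ctrl.get_state();cv2.imwrite(f'pics/{name}.png',p['pixels'])
    T=np.array(s['tcp_pos']);print('t',s['time'],'tcp',T,'R',np.round(np.array(s['tool_rot'])[:2,0],3),np.round(s['tool_rot'][2],3),'w',s['grip_width'])
    for n,c,L in items:
        for z,r,g in L:
            m,v=circ(p,c,z,r,g); print(n,z,r,m,round(float(v),1),'d',m-T[:2])
    return p
E
python3 - <<'E'
from h import *
shot('w2',[('ch44',(593,-142),[(28,22,1)]),('st55',(593,-142),[(4,32,-1)]),('st44',(460,-207),[(4,26.5,-1)]),('st33',(457,-83),[(4,21,-1)])])
E
```

```text
t 5.35 tcp [ 568.6 -146.9  152.9] R [ 1. -0.] [-0.  0. -1.] w 61.79126156489265
ch44 28 22 [ 595. -141.] 70.0 d [26.4  5.9]
st55 4 32 [ 593. -140.] 56.7 d [24.4  6.8]
st44 4 26.5 [ 461.1 -205.6] 22.5 d [-107.5  -58.8]
st33 4 21 [456.5 -80.6] 16.9 d [-112.2   66.3]
```

```bash
sed -i 's/-70,70/-220,220/' h.py
python3 - <<'E'
from h import *
shot('w3',[('ch44',(594,-141),[(28,22,1)]),('st55',(593,-141),[(4,32,-1)])])
E
```

```text
t 5.4 tcp [ 568.7 -146.8  153.2] R [ 1. -0.] [ 0.  0. -1.] w 61.368406471132474
ch44 28 22 [ 595.4 -141.8] 101.4 d [26.7  5. ]
st55 4 32 [ 593.2 -140. ] 58.5 d [24.5  6.8]
```

View pics/w3.png

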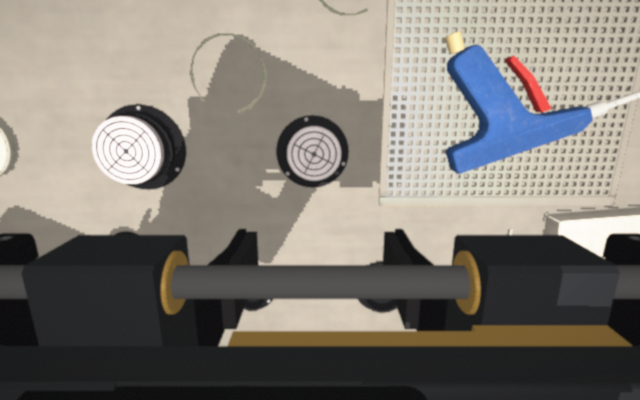

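Chuck 44 at (313,150) sits face up, roughly centred in stand 55, so I'll descend and grip it.

Request:
carry_out(plan=[{"offset":[0.667,-0.125,0.5],"dr":[0,0,0],"grip":0.7},{"offset":[0,0,0.9],"dr":[0,0,0],"grip":0.7},{"offset":[0,0,0.9],"dr":[0,0,0],"grip":0.7},{"offset":[0,0,0.7],"dr":[0,0,0],"grip":0.7},{"offset":[0,0,0.3],"dr":[0,0,0],"grip":0.7},{"offset":[0,0,0.05],"dr":[0,0,0],"grip":0.7},{"offset":[0,0,0],"dr":[0,0,0],"grip":0.7}], squeeze=15)

```text
time: 5.98
tcp_pos: [596.1, -141.0, 18.9]
tool_rot: [[1.0, -0.001, 0.0], [-0.001, -1.0, -0.0], [0.0, 0.0, -1.0]]
force: [-0.7, -0.2, 0.5]
grip_width: 61.1
grasp_force: 0.0
```

Request:
carry_out(plan=[{"offset":[0,0,0],"dr":[0,0,0],"grip":0.4},{"offset":[0,0,0],"dr":[0,0,0],"grip":0.4},{"offset":[0,0,0],"dr":[0,0,0],"grip":0.4},{"offset":[0,0,0],"dr":[0,0,0],"grip":0.4}])

```text
time: 6.32
tcp_pos: [597.2, -140.7, 20.2]
tool_rot: [[1.0, 0.0, 0.003], [0.0, -1.0, -0.001], [0.003, 0.001, -1.0]]
force: [-0.2, 0.4, 4.7]
grip_width: 43.6
grasp_force: 15.0
```

Request:
carry_out(plan=[{"offset":[0,0,-0.3],"dr":[0,0,0],"grip":0.4},{"offset":[0,0,-0.7],"dr":[0,0,0],"grip":0.4},{"offset":[-0.5,0.2,-0.8],"dr":[0,0,0],"grip":0.4},{"offset":[-0.8,0.31,-0.4],"dr":[0,0,0],"grip":0.4},{"offset":[-0.8,0.31,0],"dr":[0,0,0],"grip":0.4},{"offset":[-0.8,0.31,0],"dr":[0,0,0],"grip":0.4},{"offset":[-0.8,0.31,0],"dr":[0,0,0],"grip":0.4},{"offset":[-0.4,0.15,0],"dr":[0,0,0],"grip":0.4}])

```text
time: 6.98
tcp_pos: [428.6, -203.5, 107.6]
tool_rot: [[1.0, -0.001, -0.002], [-0.001, -1.0, 0.001], [-0.002, -0.001, -1.0]]
force: [-0.6, 0.5, -1.2]
grip_width: 43.3
grasp_force: 15.0
```

Request:
carry_out(plan=[{"offset":[0,0,0],"dr":[0,0,0],"grip":0.4},{"offset":[0,0,0],"dr":[0,0,0],"grip":0.4}])

```text
time: 7.15
tcp_pos: [432.0, -204.3, 107.5]
tool_rot: [[1.0, -0.002, 0.001], [-0.002, -1.0, -0.001], [0.001, 0.001, -1.0]]
force: [0.5, -0.8, -1.0]
grip_width: 43.1
grasp_force: 15.0
```

Run:
```python
from h import *
shot('w4',[('st44',(460,-207),[(4,26.5,-1)]),('st33',(457,-83),[(4,21,-1)])])
```

```text
t 7.2 tcp [ 433.1 -204.4  107.4] R [ 1. -0.] [ 0.  0. -1.] w 43.13773912110963
st44 4 26.5 [ 460.7 -206.2] 54.9 d [27.7 -1.8]
st33 4 21 [457.2 -82.1] 64.2 d [ 24.1 122.2]
```

View pics/w4.png

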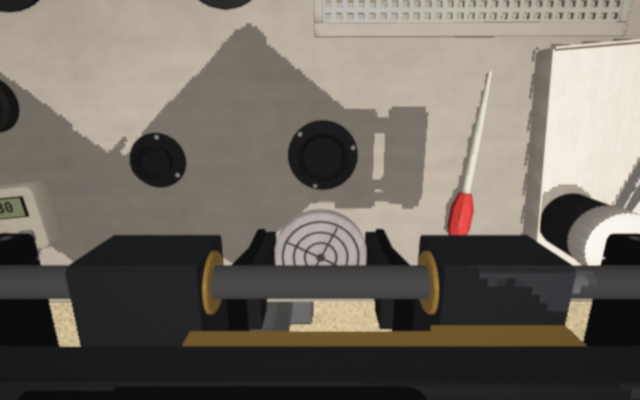

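```bash
sed -i 's/def circ(p,c,z,r,sign,win=12):/def circ(p,c,z,r,sign,win=12,arc=np.pi):/; s/t=np.linspace(0,2\*np.pi,180,endpoint=False)/t=np.linspace(-arc,arc,180,endpoint=False)/' h.py
python3 - <<'E'
from h import *
p=shot('w5',[('st44',(460.7,-206),[(4,26.5,-1)])])
for r in (21.5,22,22.5): print(circ(p,(432,-205),115.2,r,1,arc=1.2))
E
```

```text
t 7.25 tcp [ 433.6 -204.3  107.3] R [1. 0.] [ 0.  0. -1.] w 43.365768170736544
st44 4 26.5 [ 460.7 -206.1] 55.9 d [27.1 -1.9]
(array([ 431.6, -203.6]), np.float64(35.049869537353516))
(array([ 431. , -203.7]), np.float64(37.224491119384766))
(array([ 430.4, -203.9]), np.float64(39.2934684753418))
```

Request:
carry_out(plan=[{"offset":[0.725,0.055,0.2],"dr":[0,0,0],"grip":0.4},{"offset":[0,0,0.6],"dr":[0,0,0],"grip":0.4},{"offset":[0,0,0.6],"dr":[0,0,0],"grip":0.4},{"offset":[0,0,0.3],"dr":[0,0,0],"grip":0.4},{"offset":[0,0,0.2],"dr":[0,0,0],"grip":0.4},{"offset":[0,0,0.15],"dr":[0,0,0],"grip":0.4},{"offset":[0,0,0.05],"dr":[0,0,0],"grip":0.4},{"offset":[0,0,0],"dr":[0,0,0],"grip":0.4}])

```text
time: 7.92
tcp_pos: [461.7, -205.9, 22.5]
tool_rot: [[1.0, 0.0, 0.0], [0.0, -1.0, -0.0], [0.0, 0.0, -1.0]]
force: [0.1, -0.0, -0.6]
grip_width: 43.2
grasp_force: 15.0
```

Request:
carry_out(plan=[{"offset":[0,0,0.04],"dr":[0,0,0],"grip":0.4},{"offset":[0,0,0.03],"dr":[0,0,0],"grip":0.4},{"offset":[0,0,0],"dr":[0,0,0],"grip":0.4}])

```text
time: 8.17
tcp_pos: [461.6, -206.3, 20.3]
tool_rot: [[1.0, -0.0, 0.001], [-0.0, -1.0, -0.001], [0.001, 0.001, -1.0]]
force: [-0.7, -0.7, -1.1]
grip_width: 43.3
grasp_force: 15.0
```

Request:
carry_out(plan=[{"offset":[0,0,0.025],"dr":[0,0,0],"grip":0.4},{"offset":[0,0,0],"dr":[0,0,0],"grip":0.4}])

```text
time: 8.33
tcp_pos: [461.6, -206.3, 20.1]
tool_rot: [[1.0, -0.0, 0.001], [-0.0, -1.0, -0.001], [0.001, 0.001, -1.0]]
force: [-1.0, 1.1, 7.7]
grip_width: 43.7
grasp_force: 15.0
```

Request:
carry_out(plan=[{"offset":[0,0,0.025],"dr":[0,0,0],"grip":0.4},{"offset":[0,0,0],"dr":[0,0,0],"grip":0.4}])

```text
time: 8.5
tcp_pos: [461.6, -206.3, 19.9]
tool_rot: [[1.0, -0.0, 0.002], [-0.0, -1.0, -0.001], [0.002, 0.001, -1.0]]
force: [-2.3, 1.3, 14.8]
grip_width: 43.0
grasp_force: 15.0
```

Contact comes at the expected seat height (20.1 mm), so I'll release, back off and check.

Request:
carry_out(plan=[{"offset":[0,0,-0.03],"dr":[0,0,0],"grip":0.4},{"offset":[0,0,0],"dr":[0,0,0],"grip":0.68},{"offset":[0,0,0],"dr":[0,0,0],"grip":0.68},{"offset":[0,0,0],"dr":[0,0,0],"grip":0.68},{"offset":[0,0,-0.3],"dr":[0,0,0],"grip":0.68},{"offset":[0,0,-0.9],"dr":[0,0,0],"grip":0.82},{"offset":[-0.4,0,-0.9],"dr":[0,0,0],"grip":0.82},{"offset":[-0.4,0,-0.3],"dr":[0,0,0],"grip":0.82}])

```text
time: 9.17
tcp_pos: [431.2, -207.5, 118.1]
tool_rot: [[1.0, 0.001, 0.005], [0.001, -1.0, -0.004], [0.005, 0.004, -1.0]]
force: [0.6, 0.1, -0.4]
grip_width: 68.6
grasp_force: 0.0
```

Request:
carry_out(plan=[{"offset":[0,0,0],"dr":[0,0,0],"grip":0.82}])

```text
time: 9.25
tcp_pos: [427.8, -205.9, 117.3]
tool_rot: [[1.0, -0.001, 0.001], [-0.001, -1.0, -0.001], [0.001, 0.001, -1.0]]
force: [-0.3, 0.7, 0.1]
grip_width: 70.1
grasp_force: 0.0
```

Run:
```python
from h import *
p=shot('w6',[('st44',(460.7,-206),[(4,26.5,-1)]),('ch44',(460.7,-206),[(28,22,1)])])
```

```text
t 9.3 tcp [ 428.7 -206.   116. ] R [ 1. -0.] [ 0.  0. -1.] w 70.41483987353139
st44 4 26.5 [ 460.8 -206.1] 24.7 d [32.1 -0.1]
ch44 28 22 [ 460.1 -206.4] 68.9 d [31.4 -0.4]
```

Request:
carry_out(plan=[{"offset":[0.7,-0.8,-0.3],"dr":[0,0,0],"grip":0.82},{"offset":[0.7,-0.8,-0.3],"dr":[0,0,0],"grip":0.82},{"offset":[0.6,-0.8,0],"dr":[0,0,0],"grip":0.82},{"offset":[0.6,-0.8,0],"dr":[0,0,0],"grip":0.82},{"offset":[0.5,-0.8,0],"dr":[0,0,0],"grip":0.82},{"offset":[0.4,-0.8,0],"dr":[0,0,0],"grip":0.82},{"offset":[0,-0.4,0],"dr":[0,0,0],"grip":0.82},{"offset":[0,0,0],"dr":[0,0,0],"grip":0.82}])

```text
time: 9.97
tcp_pos: [566.2, 2.5, 135.6]
tool_rot: [[1.0, 0.005, -0.002], [0.005, -1.0, 0.002], [-0.002, -0.002, -1.0]]
force: [-0.3, 0.5, -0.7]
grip_width: 71.3
grasp_force: 0.0
```

Request:
carry_out(plan=[{"offset":[0,0,0],"dr":[0,0,0],"grip":0.82},{"offset":[0,0,0],"dr":[0,0,0],"grip":0.82}])

```text
time: 10.13
tcp_pos: [565.6, -2.0, 136.4]
tool_rot: [[1.0, -0.0, -0.002], [-0.0, -1.0, -0.0], [-0.002, 0.0, -1.0]]
force: [-0.4, -0.5, -0.5]
grip_width: 71.6
grasp_force: 0.0
```

Run:
```python
from h import *
p=shot('w7',[('ch55',(597,10),[(28,27.5,1)]),('st66',(594,9),[(4,37.5,-1)]),('st55',(593,-140),[(4,32,-1)])])
a=cv2.imread('pics/w6.png')[0:260];b=p['pixels'][0:300];cv2.imwrite('pics/c7.png',np.vstack([a,b]))
```

```text
t 10.1833 tcp [565.6  -2.6 136.7] R [ 1. -0.] [-0.  0. -1.] w 71.4801406375978
ch55 28 27.5 [598.1  10. ] 107.0 d [32.5 12.6]
st66 4 37.5 [597.    8.8] 58.4 d [31.4 11.4]
st55 4 32 [ 593.3 -139.2] 90.9 d [  27.7 -136.6]
```

View pics/c7.png

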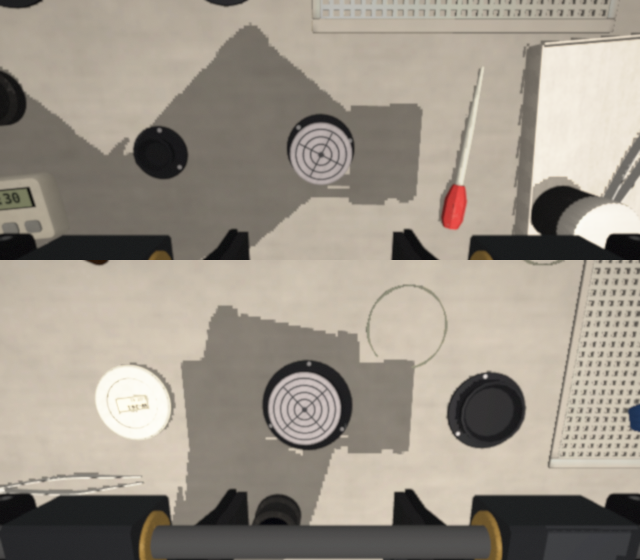

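Top half: chuck 44 is seated level in stand 44 at (320,152). Bottom half: chuck 55 is at (307,148 in its own frame) and stand 55 is now empty. Next I'll grip chuck 55.

Request:
carry_out(plan=[{"offset":[0.79,-0.31,0.4],"dr":[0,0,0],"grip":0.82},{"offset":[0,0,0.8],"dr":[0,0,0],"grip":0.82},{"offset":[0,0,0.8],"dr":[0,0,0],"grip":0.82},{"offset":[0,0,0.6],"dr":[0,0,0],"grip":0.82},{"offset":[0,0,0.3],"dr":[0,0,0],"grip":0.82},{"offset":[0,0,0.05],"dr":[0,0,0],"grip":0.82},{"offset":[0,0,0],"dr":[0,0,0],"grip":0.82},{"offset":[0,0,0],"dr":[0,0,0],"grip":0.82}], squeeze=18)

```text
time: 10.85
tcp_pos: [598.6, 10.0, 20.7]
tool_rot: [[1.0, -0.001, 0.002], [-0.001, -1.0, -0.0], [0.002, 0.0, -1.0]]
force: [-0.3, 0.1, 0.1]
grip_width: 71.2
grasp_force: 0.0
```

Request:
carry_out(plan=[{"offset":[0,0,0],"dr":[0,0,0],"grip":0.5},{"offset":[0,0,0],"dr":[0,0,0],"grip":0.5},{"offset":[0,0,0],"dr":[0,0,0],"grip":0.5},{"offset":[0,0,0],"dr":[0,0,0],"grip":0.5}])

```text
time: 11.18
tcp_pos: [598.2, 10.7, 20.7]
tool_rot: [[1.0, 0.0, 0.002], [0.0, -1.0, -0.0], [0.002, 0.0, -1.0]]
force: [-0.7, 0.8, 3.2]
grip_width: 54.3
grasp_force: 18.0
```

Request:
carry_out(plan=[{"offset":[0,0,-0.3],"dr":[0,0,0],"grip":0.5},{"offset":[0,0,-0.7],"dr":[0,0,0],"grip":0.5},{"offset":[-0.1,0.5,-0.7],"dr":[0,0,0],"grip":0.5},{"offset":[-0.2,0.8,-0.4],"dr":[0,0,0],"grip":0.5},{"offset":[-0.2,0.8,0],"dr":[0,0,0],"grip":0.5},{"offset":[-0.2,0.8,0],"dr":[0,0,0],"grip":0.5},{"offset":[-0.1,0.6,0],"dr":[0,0,0],"grip":0.5},{"offset":[-0.1,0.23,0],"dr":[0,0,0],"grip":0.5}])

```text
time: 11.85
tcp_pos: [561.8, -141.9, 104.8]
tool_rot: [[1.0, -0.003, 0.002], [-0.003, -1.0, -0.002], [0.002, 0.002, -1.0]]
force: [-0.1, -0.4, -0.8]
grip_width: 54.4
grasp_force: 18.0
```

Request:
carry_out(plan=[{"offset":[0,0,0],"dr":[0,0,0],"grip":0.5},{"offset":[0,0,0],"dr":[0,0,0],"grip":0.5},{"offset":[0,0,0],"dr":[0,0,0],"grip":0.5}])

```text
time: 12.1
tcp_pos: [561.4, -136.9, 103.6]
tool_rot: [[1.0, 0.001, -0.001], [0.001, -1.0, 0.001], [-0.001, -0.001, -1.0]]
force: [-0.4, 0.5, -0.3]
grip_width: 53.7
grasp_force: 18.0
```

Run:
```python
from h import *
p=shot('w8',[('st55',(593,-140),[(4,32,-1)])])
z=ctrl.get_state()['tcp_pos']
for r in (27,27.5,28): print(circ(p,z[:2],z[2]+7.3,r,1,arc=1.2))
```

```text
t 12.15 tcp [ 561.6 -136.7  103.6] R [1. 0.] [-0. -0. -1.] w 53.85600085061301
st55 4 32 [ 593.1 -139.9] 71.8 d [31.6 -3.1]
(array([ 561.9, -136.7]), np.float64(47.274906158447266))
(array([ 561.2, -136.8]), np.float64(47.00846862792969))
(array([ 560.6, -136.9]), np.float64(47.07432556152344))
```

Request:
carry_out(plan=[{"offset":[0.79,0.078,0.2],"dr":[0,0,0],"grip":0.5},{"offset":[0,0,0.6],"dr":[0,0,0],"grip":0.5},{"offset":[0,0,0.6],"dr":[0,0,0],"grip":0.5},{"offset":[0,0,0.35],"dr":[0,0,0],"grip":0.5},{"offset":[0,0,0.19],"dr":[0,0,0],"grip":0.5},{"offset":[0,0,0.1],"dr":[0,0,0],"grip":0.5},{"offset":[0,0,0],"dr":[0,0,0],"grip":0.5},{"offset":[0,0,0],"dr":[0,0,0],"grip":0.5}])

```text
time: 12.82
tcp_pos: [593.9, -141.2, 22.6]
tool_rot: [[1.0, 0.001, 0.001], [0.001, -1.0, -0.001], [0.001, 0.001, -1.0]]
force: [0.8, -0.1, -0.9]
grip_width: 54.3
grasp_force: 18.0
```

Request:
carry_out(plan=[{"offset":[0,0,0.03],"dr":[0,0,0],"grip":0.5},{"offset":[0,0,0],"dr":[0,0,0],"grip":0.5},{"offset":[0,0,0],"dr":[0,0,0],"grip":0.5}])

```text
time: 13.07
tcp_pos: [593.6, -141.8, 21.5]
tool_rot: [[1.0, -0.0, 0.001], [-0.0, -1.0, -0.001], [0.001, 0.001, -1.0]]
force: [0.0, -0.0, -0.9]
grip_width: 54.1
grasp_force: 18.0
```

Request:
carry_out(plan=[{"offset":[0,-0.04,0],"dr":[0,0,0],"grip":0.5},{"offset":[0,0,0.025],"dr":[0,0,0],"grip":0.5},{"offset":[0,0,0],"dr":[0,0,0],"grip":0.5}])

```text
time: 13.32
tcp_pos: [593.4, -139.9, 20.6]
tool_rot: [[1.0, -0.0, 0.001], [-0.0, -1.0, -0.0], [0.001, 0.0, -1.0]]
force: [-0.2, 1.4, 4.5]
grip_width: 54.4
grasp_force: 18.0
```

Request:
carry_out(plan=[{"offset":[0,0,0.015],"dr":[0,0,0],"grip":0.5},{"offset":[0,0,0],"dr":[0,0,0],"grip":0.5}])

```text
time: 13.48
tcp_pos: [593.4, -139.9, 20.6]
tool_rot: [[1.0, -0.0, 0.001], [-0.0, -1.0, -0.0], [0.001, 0.0, -1.0]]
force: [-2.5, 0.3, 8.1]
grip_width: 54.3
grasp_force: 18.0
```

Request:
carry_out(plan=[{"offset":[0,0,-0.02],"dr":[0,0,0],"grip":0.5},{"offset":[0,0,0],"dr":[0,0,0],"grip":0.8},{"offset":[0,0,0],"dr":[0,0,0],"grip":0.8},{"offset":[0,0,0],"dr":[0,0,0],"grip":0.8},{"offset":[0,0,-0.3],"dr":[0,0,0],"grip":0.8},{"offset":[0,0,-0.9],"dr":[0,0,0],"grip":0.95},{"offset":[-0.4,0,-0.9],"dr":[0,0,0],"grip":0.95},{"offset":[-0.4,0,-0.9],"dr":[0,0,0],"grip":0.95}])

```text
time: 14.15
tcp_pos: [561.2, -140.0, 141.4]
tool_rot: [[1.0, 0.0, 0.0], [0.0, -1.0, -0.0], [0.0, 0.0, -1.0]]
force: [-0.2, -0.5, -0.5]
grip_width: 80.0
grasp_force: 0.0
```

Request:
carry_out(plan=[{"offset":[0,0,0],"dr":[0,0,0],"grip":0.95}])

```text
time: 14.23
tcp_pos: [562.4, -141.0, 146.9]
tool_rot: [[1.0, -0.0, 0.008], [-0.0, -1.0, -0.004], [0.008, 0.004, -1.0]]
force: [1.1, -0.9, 0.7]
grip_width: 81.6
grasp_force: 0.0
```

Run:
```python
from h import *
p=shot('w9',[('st55',(593,-140),[(4,32,-1)]),('ch55',(593,-140),[(28,27.5,1)]),('st66',(597,9),[(4,37.5,-1)])])
q=cam('scene')
for n,u,v in [('bottle',207,191),('vial',234,186),('bottle_left',196,188),('tweez tip',219,260),('box corner',173,200)]: print(n,at(q,u,v,0))
b,d=ray(q,201,145); X=at(q,207,191,0); t=(X[0]-b[0])/d[0]; print('bottle top z',(b+d*t)[2])
for z in (20,):
  print('ch66',circ(q,(597,312),20,33,1,win=15),'ch33',circ(q,(473,287),20,16.5,1,win=15))
```

```text
t 14.2833 tcp [ 562.5 -140.8  144.6] R [ 1. -0.] [ 0.  0. -1.] w 82.03234015937821
st55 4 32 [ 592.3 -140.1] 16.1 d [29.8  0.8]
ch55 28 27.5 [ 593.7 -140.2] 74.1 d [31.2  0.6]
st66 4 37.5 [597.1   8.1] 79.2 d [ 34.6 148.9]
bottle [726.5 230.3   0. ]
vial [707.9 168.2   0. ]
bottle_left [749.7 249.2   0. ]
tweez tip [525.7 284.5   0. ]
box corner [741.2 309.8   0. ]
bottle top z 140.71937610883492
ch66 (array([593.5, 312.7]), np.float64(19.277528762817383)) ch33 (array([471.6, 287.2]), np.float64(21.717023849487305))
```

View pics/w9.png

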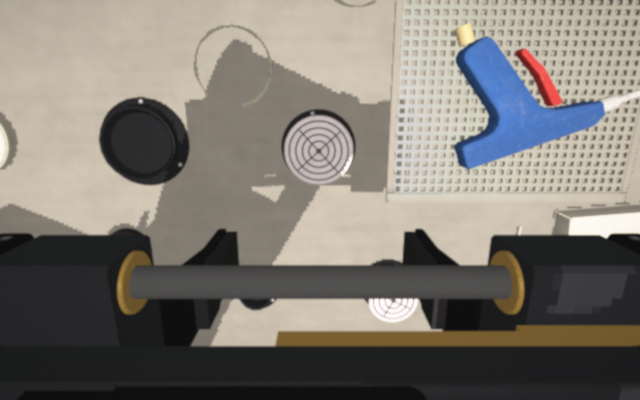

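Chuck 55 is centred and level in stand 55 at (318,148), and stand 66 at (143,140) is empty. Next is chuck 66.

Request:
carry_out(plan=[{"offset":[0,-0.6,-0.4],"dr":[0,0,0],"grip":0.97},{"offset":[0,-0.95,0],"dr":[0,0,0],"grip":0.97},{"offset":[0,-0.95,0],"dr":[0,0,0],"grip":0.97},{"offset":[0,-0.95,0],"dr":[0,0,0],"grip":0.97},{"offset":[0,-0.95,0],"dr":[0,0,0],"grip":0.97},{"offset":[0,-0.95,0],"dr":[0,0,0],"grip":0.97},{"offset":[0,-0.95,0],"dr":[0,0,0],"grip":0.97},{"offset":[0,-0.95,0],"dr":[0,0,0],"grip":0.97}])

```text
time: 15.0
tcp_pos: [560.4, 152.0, 154.4]
tool_rot: [[1.0, -0.0, -0.003], [-0.0, -1.0, -0.0], [-0.003, 0.0, -1.0]]
force: [0.4, -1.0, -0.5]
grip_width: 84.4
grasp_force: 0.0
```

Request:
carry_out(plan=[{"offset":[0,-0.95,0],"dr":[0,0,0],"grip":0.97},{"offset":[0,-0.95,0],"dr":[0,0,0],"grip":0.97},{"offset":[0,-0.95,0.3],"dr":[0,0,0],"grip":0.97},{"offset":[0,-0.8,0.3],"dr":[0,0,0],"grip":0.97},{"offset":[0,-0.35,0.3],"dr":[0,0,0],"grip":0.97},{"offset":[0,0,0],"dr":[0,0,0],"grip":0.97},{"offset":[0,0,0],"dr":[0,0,0],"grip":0.97},{"offset":[0,0,0],"dr":[0,0,0],"grip":0.97}])

```text
time: 15.67
tcp_pos: [561.1, 308.8, 119.2]
tool_rot: [[1.0, -0.001, -0.002], [-0.001, -1.0, -0.001], [-0.002, 0.001, -1.0]]
force: [0.4, -0.2, -0.4]
grip_width: 84.3
grasp_force: 0.0
```

Run:
```python
from h import *
p=shot('w10',[('ch66',(595,312),[(20,33,1)]),('ch33',(473,287),[(20,16.5,1)])])
```

```text
t 15.7167 tcp [561.6 308.5 119.9] R [ 1. -0.] [-0.  0. -1.] w 84.03227816815026
ch66 20 33 [595.5 311.3] 39.4 d [33.9  2.8]
ch33 20 16.5 [473.7 285.6] 13.9 d [-87.9 -22.9]
```

View pics/w10.png

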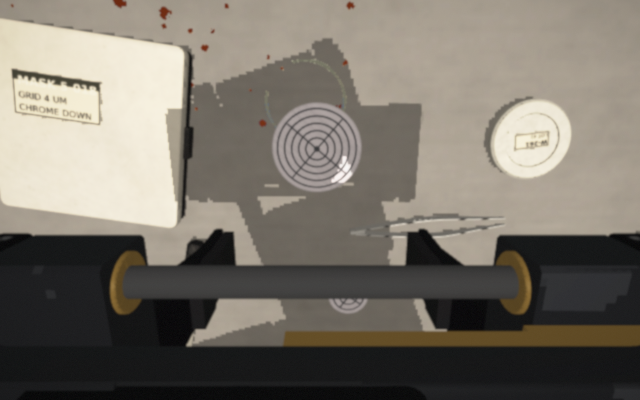

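Chuck 66 is at (317,148), clear of the box at left and the tweezers at (430,225). I'll grip it.

Request:
carry_out(plan=[{"offset":[0.85,-0.07,0.4],"dr":[0,0,0],"grip":0.97},{"offset":[0,0,0.8],"dr":[0,0,0],"grip":0.97},{"offset":[0,0,0.8],"dr":[0,0,0],"grip":0.97},{"offset":[0,0,0.5],"dr":[0,0,0],"grip":0.97},{"offset":[0,0,0.25],"dr":[0,0,0],"grip":0.97},{"offset":[0,0,0.08],"dr":[0,0,0],"grip":0.97},{"offset":[0,0,0],"dr":[0,0,0],"grip":0.97},{"offset":[0,0,0],"dr":[0,0,0],"grip":0.97}], squeeze=25)

```text
time: 16.38
tcp_pos: [596.7, 312.7, 8.4]
tool_rot: [[1.0, -0.001, 0.003], [-0.001, -1.0, 0.001], [0.003, -0.001, -1.0]]
force: [-0.5, 0.4, 0.5]
grip_width: 84.4
grasp_force: 0.0
```

Request:
carry_out(plan=[{"offset":[0,0,0],"dr":[0,0,0],"grip":0.65},{"offset":[0,0,0],"dr":[0,0,0],"grip":0.65},{"offset":[0,0,0],"dr":[0,0,0],"grip":0.65},{"offset":[0,0,0],"dr":[0,0,0],"grip":0.65},{"offset":[0,0,0],"dr":[0,0,0],"grip":0.65}])

```text
time: 16.8
tcp_pos: [595.6, 312.9, 7.8]
tool_rot: [[1.0, 0.0, 0.001], [0.0, -1.0, 0.0], [0.001, -0.0, -1.0]]
force: [-1.1, -1.1, 3.5]
grip_width: 65.4
grasp_force: 25.0
```

Request:
carry_out(plan=[{"offset":[0,0,-0.3],"dr":[0,0,0],"grip":0.65},{"offset":[0,0,-0.8],"dr":[0,0,0],"grip":0.65},{"offset":[-0.1,0.4,-0.9],"dr":[0,0,0],"grip":0.65},{"offset":[-0.1,0.7,-0.4],"dr":[0,0,0],"grip":0.65},{"offset":[-0.1,0.9,0],"dr":[0,0,0],"grip":0.65},{"offset":[-0.1,0.9,0],"dr":[0,0,0],"grip":0.65},{"offset":[-0.1,0.9,0],"dr":[0,0,0],"grip":0.65},{"offset":[-0.1,0.9,0],"dr":[0,0,0],"grip":0.65}])

```text
time: 17.47
tcp_pos: [570.6, 123.7, 103.6]
tool_rot: [[1.0, 0.001, 0.001], [0.001, -1.0, 0.0], [0.001, -0.0, -1.0]]
force: [0.5, -1.6, -2.1]
grip_width: 64.8
grasp_force: 25.0
```

Request:
carry_out(plan=[{"offset":[-0.1,0.9,0],"dr":[0,0,0],"grip":0.65},{"offset":[-0.1,0.9,0],"dr":[0,0,0],"grip":0.65},{"offset":[0,0.75,0],"dr":[0,0,0],"grip":0.65},{"offset":[0,0.35,0],"dr":[0,0,0],"grip":0.65},{"offset":[0,0,0],"dr":[0,0,0],"grip":0.65},{"offset":[0,0,0],"dr":[0,0,0],"grip":0.65},{"offset":[0,0,0],"dr":[0,0,0],"grip":0.65},{"offset":[0,0,0],"dr":[0,0,0],"grip":0.65}])

```text
time: 18.13
tcp_pos: [563.0, 10.5, 102.8]
tool_rot: [[1.0, 0.002, -0.0], [0.002, -1.0, 0.0], [-0.0, -0.0, -1.0]]
force: [0.5, 0.1, -0.9]
grip_width: 65.2
grasp_force: 25.0
```

Run:
```python
from h import *
p=shot('w11',[('st66',(597,9),[(4,37.5,-1)])])
z=ctrl.get_state()['tcp_pos']
for r in (32.5,33,33.5): print(circ(p,z[:2],z[2]+12.2,r,1,arc=1.2))
```

```text
t 18.1833 tcp [563.   10.5 102.8] R [1. 0.] [-0. -0. -1.] w 64.87984813941901
st66 4 37.5 [596.6   8.9] 53.1 d [33.6 -1.6]
(array([564.3,  10.2]), np.float64(60.52674865722656))
(array([563.8,   9.9]), np.float64(58.541954040527344))
(array([563.4,   9.6]), np.float64(56.863792419433594))
```

View pics/w11.png

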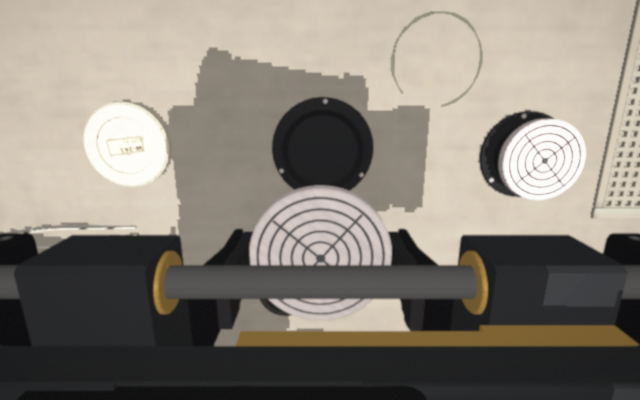

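Chuck 66 is level in the grip and stand 66 is at (322,145), so I'll lower it.

Request:
carry_out(plan=[{"offset":[0.82,0.03,0.2],"dr":[0,0,0],"grip":0.65},{"offset":[0,0,0.6],"dr":[0,0,0],"grip":0.65},{"offset":[0,0,0.6],"dr":[0,0,0],"grip":0.65},{"offset":[0,0,0.38],"dr":[0,0,0],"grip":0.65},{"offset":[0,0,0.22],"dr":[0,0,0],"grip":0.65},{"offset":[0,0,0.1],"dr":[0,0,0],"grip":0.65},{"offset":[0,0,0],"dr":[0,0,0],"grip":0.65},{"offset":[0,0,0],"dr":[0,0,0],"grip":0.65}])

```text
time: 18.85
tcp_pos: [596.6, 8.0, 19.4]
tool_rot: [[1.0, 0.001, 0.001], [0.001, -1.0, -0.0], [0.001, 0.0, -1.0]]
force: [0.6, 0.3, -1.4]
grip_width: 65.3
grasp_force: 25.0
```

Request:
carry_out(plan=[{"offset":[0,0,0.02],"dr":[0,0,0],"grip":0.65},{"offset":[0,0,0],"dr":[0,0,0],"grip":0.65}])

```text
time: 19.02
tcp_pos: [596.8, 7.6, 19.0]
tool_rot: [[1.0, 0.0, 0.002], [0.0, -1.0, -0.0], [0.002, 0.0, -1.0]]
force: [0.2, -0.2, -1.0]
grip_width: 65.1
grasp_force: 25.0
```

Request:
carry_out(plan=[{"offset":[-0.02,-0.035,0],"dr":[0,0,0],"grip":0.65},{"offset":[0,0,0.05],"dr":[0,0,0],"grip":0.65},{"offset":[0,0,0],"dr":[0,0,0],"grip":0.65}])

```text
time: 19.27
tcp_pos: [595.1, 9.1, 16.1]
tool_rot: [[1.0, -0.0, 0.0], [-0.0, -1.0, -0.0], [0.0, 0.0, -1.0]]
force: [0.0, -0.1, 0.3]
grip_width: 64.6
grasp_force: 25.0
```

Request:
carry_out(plan=[{"offset":[0,0,0.025],"dr":[0,0,0],"grip":0.65},{"offset":[0,0,0],"dr":[0,0,0],"grip":0.65}])

```text
time: 19.43
tcp_pos: [595.2, 9.1, 15.8]
tool_rot: [[1.0, -0.0, 0.0], [-0.0, -1.0, -0.0], [0.0, 0.0, -1.0]]
force: [-0.6, 0.9, 4.5]
grip_width: 65.0
grasp_force: 25.0
```

Request:
carry_out(plan=[{"offset":[0,0,0],"dr":[0,0,0],"grip":0.97},{"offset":[0,0,0],"dr":[0,0,0],"grip":0.97},{"offset":[0,0,0],"dr":[0,0,0],"grip":0.97},{"offset":[0,0,0],"dr":[0,0,0],"grip":0.97},{"offset":[0,0,-0.3],"dr":[0,0,0],"grip":0.97},{"offset":[0,0,-0.9],"dr":[0,0,0],"grip":0.97},{"offset":[-0.4,0,-0.9],"dr":[0,0,0],"grip":0.8},{"offset":[-0.4,0,-0.8],"dr":[0,0,0],"grip":0.56}])

```text
time: 20.1
tcp_pos: [563.9, 8.8, 133.0]
tool_rot: [[1.0, -0.0, 0.002], [-0.0, -1.0, -0.0], [0.002, 0.0, -1.0]]
force: [0.0, 0.1, -0.4]
grip_width: 77.1
grasp_force: 0.0
```

Run:
```python
from h import *
p=shot('w12',[('st66',(597,9),[(4,37.5,-1)]),('ch66',(597,9),[(28,33,1)])])
```

```text
t 20.15 tcp [562.7   9.1 138.5] R [1. 0.] [ 0.  0. -1.] w 74.41045445760072
st66 4 37.5 [595.3   9. ] 17.6 d [32.7 -0.1]
ch66 28 33 [594.   9.] 50.2 d [31.3 -0.1]
```

Request:
carry_out(plan=[{"offset":[-0.3,-0.6,0],"dr":[0,0,0],"grip":0.56},{"offset":[-0.35,-0.9,0],"dr":[0,0,0],"grip":0.56},{"offset":[-0.35,-0.9,0],"dr":[0,0,0],"grip":0.56},{"offset":[-0.35,-0.9,0],"dr":[0,0,0],"grip":0.56},{"offset":[-0.35,-0.9,0],"dr":[0,0,0],"grip":0.56},{"offset":[-0.35,-0.9,0],"dr":[0,0,0],"grip":0.56},{"offset":[-0.35,-0.9,0],"dr":[0,0,0],"grip":0.56},{"offset":[-0.35,-0.7,0.2],"dr":[0,0,0],"grip":0.56}])

```text
time: 20.82
tcp_pos: [453.6, 280.0, 124.8]
tool_rot: [[1.0, 0.001, 0.004], [0.001, -1.0, 0.002], [0.004, -0.002, -1.0]]
force: [0.4, 0.6, -1.4]
grip_width: 48.6
grasp_force: 0.0
```

Request:
carry_out(plan=[{"offset":[-0.2,-0.2,0.2],"dr":[0,0,0],"grip":0.56},{"offset":[0,0,0],"dr":[0,0,0],"grip":0.56},{"offset":[0,0,0],"dr":[0,0,0],"grip":0.56},{"offset":[0,0,0],"dr":[0,0,0],"grip":0.56}])

```text
time: 21.15
tcp_pos: [446.2, 284.1, 115.2]
tool_rot: [[1.0, -0.001, 0.001], [-0.001, -1.0, -0.0], [0.001, 0.0, -1.0]]
force: [-0.0, -0.2, 0.6]
grip_width: 48.9
grasp_force: 0.0
```

Run:
```python
from h import *
p=shot('w13',[('ch33',(473,286),[(20,16.5,1)])])
a=cv2.imread('pics/w12.png')[0:260];b=p['pixels'][0:320];cv2.imwrite('pics/c13.png',np.vstack([a,b]))
```

```text
t 21.2 tcp [446.5 283.9 115.3] R [ 1. -0.] [ 0.  0. -1.] w 48.71245246331355
ch33 20 16.5 [473.5 285.7] 38.2 d [26.9  1.8]
```

View pics/c13.png

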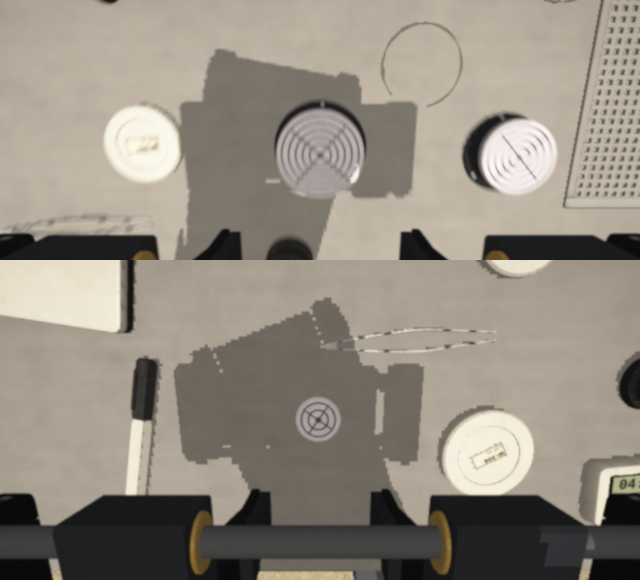

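Top half: chuck 66 is seated in stand 66. Bottom half: chuck 33 at (318,160 in its own frame) is clear of the carrier. I'll grip it.

Request:
carry_out(plan=[{"offset":[0.67,-0.045,0.4],"dr":[0,0,0],"grip":0.56},{"offset":[0,0,0.8],"dr":[0,0,0],"grip":0.56},{"offset":[0,0,0.7],"dr":[0,0,0],"grip":0.56},{"offset":[0,0,0.5],"dr":[0,0,0],"grip":0.56},{"offset":[0,0,0.25],"dr":[0,0,0],"grip":0.56},{"offset":[0,0,0.04],"dr":[0,0,0],"grip":0.56},{"offset":[0,0,0],"dr":[0,0,0],"grip":0.56},{"offset":[0,0,0],"dr":[0,0,0],"grip":0.56}], squeeze=12)

```text
time: 21.87
tcp_pos: [473.3, 286.7, 8.5]
tool_rot: [[1.0, -0.001, 0.002], [-0.001, -1.0, 0.001], [0.002, -0.001, -1.0]]
force: [0.2, -0.6, -0.7]
grip_width: 48.8
grasp_force: 0.0
```

Request:
carry_out(plan=[{"offset":[0,0,0],"dr":[0,0,0],"grip":0.28},{"offset":[0,0,0],"dr":[0,0,0],"grip":0.28},{"offset":[0,0,0],"dr":[0,0,0],"grip":0.28},{"offset":[0,0,0],"dr":[0,0,0],"grip":0.28},{"offset":[0,0,0],"dr":[0,0,0],"grip":0.28}])

```text
time: 22.28
tcp_pos: [472.5, 287.1, 8.2]
tool_rot: [[1.0, 0.0, 0.002], [0.0, -1.0, 0.0], [0.002, -0.0, -1.0]]
force: [0.5, -0.6, 5.2]
grip_width: 32.2
grasp_force: 12.0
```

Request:
carry_out(plan=[{"offset":[0,0,-0.3],"dr":[0,0,0],"grip":0.28},{"offset":[0,0,-0.8],"dr":[0,0,0],"grip":0.28},{"offset":[0,0.4,-0.9],"dr":[0,0,0],"grip":0.28},{"offset":[-0.1,0.7,-0.4],"dr":[0,0,0],"grip":0.28},{"offset":[-0.1,0.9,0],"dr":[0,0,0],"grip":0.28},{"offset":[-0.1,0.9,0],"dr":[0,0,0],"grip":0.28},{"offset":[-0.1,0.9,0],"dr":[0,0,0],"grip":0.28},{"offset":[-0.1,0.9,0],"dr":[0,0,0],"grip":0.28}])

```text
time: 22.95
tcp_pos: [451.6, 97.7, 104.3]
tool_rot: [[1.0, 0.001, 0.001], [0.001, -1.0, -0.0], [0.001, 0.0, -1.0]]
force: [0.2, -0.4, 0.5]
grip_width: 32.7
grasp_force: 12.0
```

Request:
carry_out(plan=[{"offset":[-0.1,0.9,0],"dr":[0,0,0],"grip":0.28},{"offset":[-0.1,0.9,0],"dr":[0,0,0],"grip":0.28},{"offset":[-0.1,0.9,0],"dr":[0,0,0],"grip":0.28},{"offset":[-0.2,0.9,0],"dr":[0,0,0],"grip":0.28},{"offset":[-0.1,0.65,0],"dr":[0,0,0],"grip":0.28},{"offset":[0,0.3,0],"dr":[0,0,0],"grip":0.28},{"offset":[0,0,0],"dr":[0,0,0],"grip":0.28},{"offset":[0,0,0],"dr":[0,0,0],"grip":0.28}])

```text
time: 23.62
tcp_pos: [427.9, -83.5, 103.8]
tool_rot: [[1.0, -0.002, 0.0], [-0.002, -1.0, 0.0], [0.0, -0.0, -1.0]]
force: [0.1, -0.4, 0.3]
grip_width: 32.2
grasp_force: 12.0
```

Request:
carry_out(plan=[{"offset":[0,0,0],"dr":[0,0,0],"grip":0.28},{"offset":[0,0,0],"dr":[0,0,0],"grip":0.28}])

```text
time: 23.78
tcp_pos: [427.7, -81.8, 103.5]
tool_rot: [[1.0, 0.002, -0.001], [0.002, -1.0, 0.0], [-0.001, -0.0, -1.0]]
force: [-0.1, 0.2, -0.4]
grip_width: 31.8
grasp_force: 12.0
```

Run:
```python
from h import *
p=shot('w14',[('st33',(457,-82),[(4,21,-1)])])
z=ctrl.get_state()['tcp_pos']
for r in (16,16.5,17): print(circ(p,z[:2],z[2]+11.8,r,1,arc=1.2))
```

```text
t 23.8333 tcp [427.8 -81.8 103.5] R [1. 0.] [-0. -0. -1.] w 32.60006078400921
st33 4 21 [457.1 -81.2] 72.3 d [29.3  0.6]
(array([429.1, -81.5]), np.float64(58.20608139038086))
(array([428.4, -81.6]), np.float64(62.4680290222168))
(array([427.8, -81.7]), np.float64(65.82622528076172))
```

View pics/w14.png

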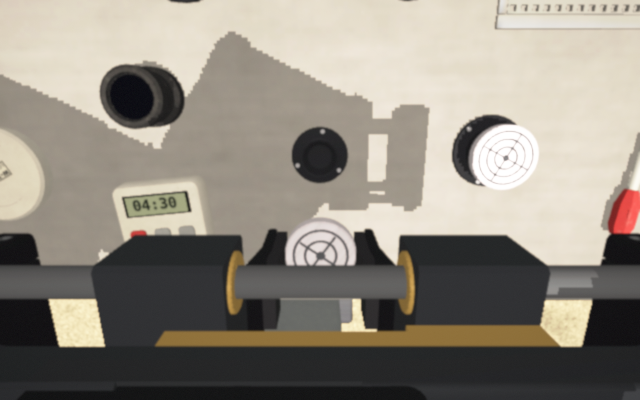

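Chuck 33 is level in the grip, with stand 33 ahead at (320,155). I'll lower it.

Request:
carry_out(plan=[{"offset":[0.72,-0.012,0.2],"dr":[0,0,0],"grip":0.28},{"offset":[0,0,0.6],"dr":[0,0,0],"grip":0.28},{"offset":[0,0,0.6],"dr":[0,0,0],"grip":0.28},{"offset":[0,0,0.38],"dr":[0,0,0],"grip":0.28},{"offset":[0,0,0.22],"dr":[0,0,0],"grip":0.28},{"offset":[0,0,0.1],"dr":[0,0,0],"grip":0.28},{"offset":[0,0,0],"dr":[0,0,0],"grip":0.28},{"offset":[0,0,0],"dr":[0,0,0],"grip":0.28}])

```text
time: 24.5
tcp_pos: [457.1, -82.4, 19.8]
tool_rot: [[1.0, 0.001, 0.001], [0.001, -1.0, -0.0], [0.001, 0.0, -1.0]]
force: [1.0, -0.8, -0.2]
grip_width: 31.9
grasp_force: 12.0
```

Request:
carry_out(plan=[{"offset":[0,0,0.02],"dr":[0,0,0],"grip":0.28},{"offset":[0,0,0],"dr":[0,0,0],"grip":0.28}])

```text
time: 24.67
tcp_pos: [457.3, -82.8, 19.4]
tool_rot: [[1.0, 0.0, 0.002], [0.0, -1.0, -0.001], [0.002, 0.001, -1.0]]
force: [0.9, -0.3, -0.7]
grip_width: 32.7
grasp_force: 12.0
```

Request:
carry_out(plan=[{"offset":[-0.02,-0.035,0],"dr":[0,0,0],"grip":0.28},{"offset":[0,0,0.05],"dr":[0,0,0],"grip":0.28},{"offset":[0,0,0],"dr":[0,0,0],"grip":0.28}])

```text
time: 24.92
tcp_pos: [455.9, -81.2, 16.7]
tool_rot: [[1.0, -0.0, 0.0], [-0.0, -1.0, -0.0], [0.0, 0.0, -1.0]]
force: [0.4, 0.4, 0.3]
grip_width: 32.1
grasp_force: 12.0
```

Request:
carry_out(plan=[{"offset":[0,0,0.025],"dr":[0,0,0],"grip":0.28},{"offset":[0,0,0],"dr":[0,0,0],"grip":0.28}])

```text
time: 25.08
tcp_pos: [456.0, -81.3, 16.2]
tool_rot: [[1.0, -0.0, 0.0], [-0.0, -1.0, -0.0], [0.0, 0.0, -1.0]]
force: [-0.8, 0.2, 5.8]
grip_width: 32.4
grasp_force: 12.0
```

Contact is at the expected height (16.2 mm). I'll release, back off and look.

Request:
carry_out(plan=[{"offset":[0,0,0],"dr":[0,0,0],"grip":0.55},{"offset":[0,0,0],"dr":[0,0,0],"grip":0.55},{"offset":[0,0,0],"dr":[0,0,0],"grip":0.55},{"offset":[0,0,0],"dr":[0,0,0],"grip":0.55},{"offset":[0,0,-0.3],"dr":[0,0,0],"grip":0.55},{"offset":[0,0,-0.9],"dr":[0,0,0],"grip":0.55},{"offset":[0,0,-0.9],"dr":[0,0,0],"grip":0.55},{"offset":[0,0,-0.9],"dr":[0,0,0],"grip":0.55}])

```text
time: 25.75
tcp_pos: [455.2, -81.0, 136.3]
tool_rot: [[1.0, -0.0, -0.002], [-0.0, -1.0, 0.001], [-0.002, -0.001, -1.0]]
force: [1.1, -0.6, -0.0]
grip_width: 47.5
grasp_force: 0.0
```

Request:
carry_out(plan=[{"offset":[0,0,-0.9],"dr":[0,0,0],"grip":0.55},{"offset":[0,0,-0.9],"dr":[0,0,0],"grip":0.55},{"offset":[0,0,-0.3],"dr":[0,0,0],"grip":0.55},{"offset":[0,0,0],"dr":[0,0,0],"grip":0.55},{"offset":[0,0,0],"dr":[0,0,0],"grip":0.55},{"offset":[0,0,0],"dr":[0,0,0],"grip":0.55}])

```text
time: 26.25
tcp_pos: [454.8, -80.8, 218.2]
tool_rot: [[1.0, -0.0, -0.003], [-0.0, -1.0, 0.001], [-0.003, -0.001, -1.0]]
force: [-0.8, 0.5, 0.1]
grip_width: 47.9
grasp_force: 0.0
```

Run:
```python
from h import *
p=shot('w15',[(f'st{n}',c,[(4,R,-1)]) for n,c,R in (('33',(457,-81),21),('44',(461,-206),26.5),('55',(593,-140),32),('66',(597,9),37.5))]+[(f'ch{n}',c,[(28,R,1)]) for n,c,R in (('33',(457,-81),16.5),('44',(461,-206),22),('55',(593,-140),27.5),('66',(597,9),33))])
```

```text
t 26.3 tcp [454.6 -80.7 217.8] R [ 1. -0.] [-0. -0. -1.] w 48.10305583730483
st33 4 21 [457.6 -81.1] 22.0 d [ 3.  -0.4]
st44 4 26.5 [ 461.  -205.2] 37.6 d [   6.4 -124.5]
st55 4 32 [ 592.7 -139.6] 34.6 d [138.1 -58.9]
st66 4 37.5 [596.6   9. ] 22.8 d [142.   89.7]
ch33 28 16.5 [457.3 -81.4] 53.0 d [ 2.7 -0.6]
ch44 28 22 [ 460.  -205.9] 69.0 d [   5.4 -125.2]
ch55 28 27.5 [ 592.8 -139.7] 68.4 d [138.2 -59. ]
ch66 28 33 [594.5   8.5] 50.0 d [139.9  89.2]
```

View pics/w15.png

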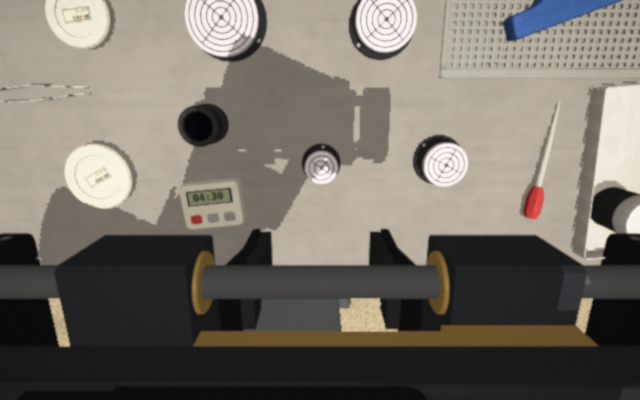

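All four chucks sit concentric and flat in their stands, at (322,165), (443,162), (385,18) and (222,18). The carriers have not moved, so I'm handing in.

```bash
python3 -c "
from bench import ctrl
print(ctrl.hand_in())"
```

```text
the job is handed in; nothing more can be done
None
```

All four chucks are back face up in the stands for their sizes, each set down at the expected seat height, the two wafer carriers were left untouched, and the job was handed in at about 26 s of the 93 s limit; no verdict was returned.

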